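# Spring-test the green vertebra on the palpation trainer

## Task

On the five-coloured spine trainer lying flat on the bench, spring-test the green vertebra: with the fingertips press gently straight down on the top of its spinous process (the upright fin) until it has gone down about 6 mm, half of its travel, keep it there for about a second, then let it spring back up and withdraw well clear above it. Grasp nothing, do not touch the other coloured vertebrae of the trainer or its grey sacrum, and leave the things standing around it (display stack, black torso, loose white vertebra, calipers) where they are.

Things in the scene. Friction and masses are not known exactly. Their poses are not given: they have to be found in the camera images.
- trainer: Lumbar-spine palpation trainer, fixed to the bench: five printed vertebrae in a row, lying face down over a black base plate 300 x 115 mm, 12 mm thick, fins up. Origin: on the bench under the middle (yellow) vertebra; x runs along the spine towards the head (red) end, y across it, z up. Base plate spans x -172..128 mm, y +-57 mm; black end plate at x = 110 mm is 74 mm high.
- red_vertebra: The red vertebra of the trainer, first (head end) of five, at trainer x = 74 mm; 28 mm long along the spine, 84 mm wide over the transverse processes. Origin: middle of the top ridge of its spinous process, 130 mm above the bench at rest; x along the spine to the head, z up. Ridge: 26 mm long along x, 10 mm wide, rounded.
- press_red (a joint): How far the red vertebra is pressed straight down on its spring: 0 at rest (up), stop at 0.012 m. Springs back when released. Starts to give at about 1.2 N, then 0.6 N per mm: about 5 N at 6 mm, 8.5 N at the stop.
- orange_vertebra: The orange vertebra of the trainer, second of five, at trainer x = 37 mm; 28 mm long along the spine, 84 mm wide over the transverse processes. Origin: middle of the top ridge of its spinous process, 130 mm above the bench at rest; x along the spine to the head, z up. Ridge: 26 mm long along x, 10 mm wide, rounded.
- press_orange (a joint): How far the orange vertebra is pressed straight down on its spring: 0 at rest (up), stop at 0.012 m. Springs back when released. Starts to give at about 1.2 N, then 0.6 N per mm: about 5 N at 6 mm, 8.5 N at the stop.
- yellow_vertebra: The yellow vertebra of the trainer, middle of five, at trainer x = 0 mm; 28 mm long along the spine, 84 mm wide over the transverse processes. Origin: middle of the top ridge of its spinous process, 130 mm above the bench at rest; x along the spine to the head, z up. Ridge: 26 mm long along x, 10 mm wide, rounded.
- press_yellow (a joint): How far the yellow vertebra is pressed straight down on its spring: 0 at rest (up), stop at 0.012 m. Springs back when released. Starts to give at about 1.2 N, then 0.6 N per mm: about 5 N at 6 mm, 8.5 N at the stop.
- green_vertebra: The green vertebra of the trainer, fourth of five, at trainer x = -37 mm; 28 mm long along the spine, 84 mm wide over the transverse processes. Origin: middle of the top ridge of its spinous process, 130 mm above the bench at rest; x along the spine to the head, z up. Ridge: 26 mm long along x, 10 mm wide, rounded. The one to press. Ridges are 37 mm apart (11 mm free between them). Fin and ridge are solids green_vertebra_c0 and green_vertebra_c1.
- press_green (a joint): How far the green vertebra is pressed straight down on its spring: 0 at rest (up), stop at 0.012 m. Springs back when released. Starts to give at about 1.2 N, then 0.6 N per mm: about 5 N at 6 mm, 8.5 N at the stop.
- blue_vertebra: The blue vertebra of the trainer, fifth (next to the sacrum) of five, at trainer x = -74 mm; 28 mm long along the spine, 84 mm wide over the transverse processes. Origin: middle of the top ridge of its spinous process, 130 mm above the bench at rest; x along the spine to the head, z up. Ridge: 26 mm long along x, 10 mm wide, rounded.
- press_blue (a joint): How far the blue vertebra is pressed straight down on its spring: 0 at rest (up), stop at 0.012 m. Springs back when released. Starts to give at about 1.2 N, then 0.6 N per mm: about 5 N at 6 mm, 8.5 N at the stop.
- sacrum: Grey printed sacrum, fixed at the blue end of the trainer, trainer x -167..-90 mm, y +-44 mm, up to 101 mm high. Origin: same as the trainer's.
- stack: Bystander, loose: upright display model of three vertebrae (yellow, green, blue from the top) on a black base plate 100 x 100 x 14 mm, about 130 mm high in all, 0.4 kg. Origin: underside centre of the base plate; z up.
- torso: Bystander, loose: black printed torso form, about 85 mm wide (y), 48 mm deep, 104 mm high. Origin: underside centre; z up.
- loose_vertebra: Bystander, loose: single white printed vertebra resting on the bench with its fin to the side, about 85 x 84 mm, up to 46 mm high. Origin: on the bench under its middle; z up.
- calipers: Bystander, loose: digital calipers lying flat, 230 mm long (x), 74 mm over the jaws, 14 mm thick at the black display. Origin: underside, middle of the beam.

How it is judged:
On the way, in this order (a step that is already met when the one before it is completed fails the run):
1. the fingertips hold the green vertebra down about 6 mm (3 to 9 mm) by its spinous process for 0.6 s (value of joint press_green between 0.003 and 0.009 m and (contact force between the fingers and green_vertebra_c0 above 0.8 N or contact force between the fingers and green_vertebra_c1 above 0.8 N)), for 0.6 s.
2. the green vertebra has sprung back up (value of joint press_green below 0.0015 m), for 0.1 s.
At the end, for the whole second after the job is handed in: all five vertebrae are up (within 1.5 mm of rest), the grasp point between the fingers is more than 60 mm from the top of the green spinous process, and the four bystanders stand at rest within 8 mm of where they were (value of joint each of press_red, press_orange, press_yellow, press_blue, press_green below 0.0015 m and distance between the grasp point and green_vertebra above 0.06 m and distance of each of stack, torso, loose_vertebra, calipers from where it was at the start of the episode below 0.008 m and angle between each of stack, torso's own z axis and vertical below 0.1 rad and linear speed of each of stack, torso, loose_vertebra, calipers below 0.02 m/s); the robot touches nothing.
It fails at once if the green vertebra was pressed too far (over 10 mm) (value of joint press_green above 0.01 m).
It fails at once if the green vertebra was pressed or pinched with more than 15 N (contact force between the arm and green_vertebra above 15 N).
It fails at once if another vertebra or the sacrum was touched (contact force between the arm and red_vertebra above 0.5 N or contact force between the arm and orange_vertebra above 0.5 N or contact force between the arm and yellow_vertebra above 0.5 N or contact force between the arm and blue_vertebra above 0.5 N or value of joint any of press_red, press_orange, press_yellow, press_blue above 0.0015 m or contact force between the arm and sacrum above 0.5 N).
It fails at once if a bystander was moved or lifted (8 mm) (distance of any of stack, torso, loose_vertebra, calipers from where it was at the start of the episode above 0.008 m).
It also fails if it takes over 32 s, if anything falls off the work surface, if the arm or the gripper's body presses on something with over 40 N, if the wrist force passes 120 N, or if a joint passes its speed limit or range.

## Robot

A 7-joint arm with a two-finger parallel gripper is mounted at the origin on the work surface. World frame = base frame: x ahead of the robot, y to its left, z up, the work surface at z = 0. Lengths are in m, angles in rad, forces in N, time in s.
With the tool pointing down it reaches from about 0.4 to 0.85 m from the base axis. Payload 6.9 kg.
Tool frame: the origin (TCP) lies midway between the tips of the shut fingers; the grasp point (between the pads) lies 19 mm behind it; z points along the fingers, y is the line along which they close (so a half turn about z gives the same grasp; the last joint's range is limited). The gripper opens to 85 mm and grips with 20 to 120 N. Pads are 22 mm wide; open, the fingers measure 114 mm over their backs; the gripper's body (76 mm by 85 mm) begins 54 mm behind the grasp point. The pads swing forward as they close: fully open they stand 13 mm farther back than shut.
Start: joints at [1.29, 0.507, -0.238, 1.5, 0.126, 1.149, -0.155], TCP at [0.235, -0.579, 0.231] pointing down, gripper open.
Joint ranges: [-3.08, 3.08], [-0.24, 2.05], [-1.43, 1.35], [0, 2.5], [-1.52, 4.66], [0.17, 1.96], [-2.89, 2.89]. Speed limits (rad/s): [2.39, 2.39, 3.14, 3.14, 3.14, 3.14, 3.14].

## Interface

Orientations are given as a unit quaternion [w, x, y, z].
In Python, from rig import arm, vision, ticket, trace, place_of gives the robot as it stands.
- The arm moves only by the shell command python3 -m crank 'ROWS'. ROWS is JSON, a list of rows, each an object with "linear": the shift along the tool's x, y, z in units of 50 mm (1.0 is 50 mm), a list of three; "twist": the turn about the tool's z in units of 5 degrees (1.0 is 5 degrees); "jaw": the closure, from 0 (fully open) to 1 (shut). A call has 1 to 8 rows; each row shifts and turns the commanded pose from where the row before left it, along the tool's axes as they then stand; what a row does not reach is not made up. A row lasts 1/8 s, in which the tool goes at most 62.5 mm and 10.7 degrees, less where a joint would pass 70% of its speed; a pose out of reach is approached as far as the arm can. A call is refused whole if a number of a shift passes 1 or a number of a turn 1, either way. A call with a gripper value outside its range is refused whole. The fingers move at their own pace and stop on an object; the grip force is fixed at half the most. Time passes only in rows, so rows that do not move let the fingers close. It gives the time, the measured TCP pose, the force and the opening at its end, in the units of the state.
- arm.read_state(): the state, without advancing time (a new reading comes with each control period).
- vision.get_image(name): name is "scene" or "top" or "wrist"; returns the picture (400x640x3 uint8, red, green, blue); there is no depth.
- vision.get_calibration(name): a dict with "K" (3x3 intrinsics, pixels), "R" (3x3) and "t" (3): a world point X has camera coordinates R X + t. Camera axes: x right, y down, z forward; pixel columns grow to the right and rows downward; lengths in m; the calibration is good to about 2 mm. A picture is of the moment at which its call begins: read the wrist's pose just before it. get_calibration takes no time and is no camera call; for the wrist camera it gives the pose at the moment of the call.
- ticket.sign_off(): hands the job in, once; it reports no verdict.
Trained networks look in the newest picture that a camera, given by its name, has taken for a name from the list of things; names that differ only in an ending like _2 or _b are one class to them, and where a whole thing is asked for, a point or a joint stands for the part that bears it (a point fixed in the world has none). Each returns a list of dicts, best first, with "confidence" (0 to 1); they miss things now and then, are a little off and sometimes report something else, mostly with a low value. They report only what shows in the picture. A call takes as long as a camera call.
- trace(query, camera): "pixels" (400x640 bool, what is visible of it).
- place_of(query, camera): "at" ([x, y, z] in m, in the coordinates of the camera as it stood for that picture, good to about 4 mm: a listed point, or the origin of a listed thing).
The state is a dict: "t": time; "qpos": joint angles; "joint_vel": joint speeds; "effort": joint torques, N m; "tool_pos": TCP position; "orientation": TCP orientation; "force": force on the tool from outside, world axes, zero at the start; "wrist_torque": the same for the moment, N m; "grip_width": finger opening in m.
Only numpy, scipy, OpenCV 4.12 (cv2) and the standard library are available. Lean on these libraries where they do the work, as an engineer would, in place of code of your own. Each camera call takes 0.05 s, during which the arm holds its last target. There are 200 camera calls.

## Working session

There is one attempt and no reset: what is moved stays moved. The work goes in short steps, Python scripts to look and compute and a shell command to move; the robot and the scene stay as the last step left them, time stands still between calls to the robot, and variables do not carry over. Pictures are saved under pics/ and viewed, on a budget of 10 in all, crops included, one or two more only if the job needs it, and the job is handed in when it is done.

```bash
mkdir -p pics; cat > h.py <<'E'
import numpy as np, cv2
from rig import arm, vision, ticket, trace, place_of
def world(q,cam):
    im=vision.get_image(cam); c=vision.get_calibration(cam); R=np.array(c["R"]);t=np.array(c["t"])
    return [(np.round(R.T@(np.array(d["at"])-t),4),round(d["confidence"],2)) for d in place_of(q,cam)[:2]]
E
python3 - <<'E'
from h import *
s=arm.read_state(); print(s)
ims=[vision.get_image(n) for n in("scene","top")]
for n,i in zip(("scene","top"),ims): cv2.imwrite(f"pics/{n}1.png",i[:,:,::-1])
for c in("scene","top"):
    for q in("red_vertebra","green_vertebra","blue_vertebra","stack","torso"): print(c,q,world(q,c))
E
```

```text
{'t': 0.0, 'qpos': array([ 1.29053891,  0.50835291, -0.23751608,  1.50114722,  0.12565828,
        1.148911  , -0.15482434]), 'joint_vel': array([ 0.00016552,  0.00174456,  0.00077686, -0.00090001,  0.00040296,
        0.00022744,  0.00213079]), 'effort': array([ 5.96589925e-04, -6.20593071e+01, -2.18620129e+00, -2.49649215e+01,
        1.28098417e-02,  1.20869096e-02, -2.67094003e-05]), 'tool_pos': array([ 0.23490355, -0.57861859,  0.23041504]), 'orientation': array([-9.00103875e-04,  9.81458970e-01,  1.91670155e-01, -1.76783749e-04]), 'force': array([0.52082169, 0.3996875 , 0.73042698]), 'wrist_torque': array([ 0.02942831,  0.01538756, -0.00364703]), 'grip_width': 0.08518017878956617}
scene red_vertebra [(array([ 0.5781, -0.0118,  0.1326]), 0.91)]
scene green_vertebra [(array([ 0.5348, -0.1121,  0.129 ]), 0.54), (array([ 4.227e-01, -6.860e-02, -4.000e-04]), 0.46)]
scene blue_vertebra [(array([ 0.5214, -0.1462,  0.1339]), 0.68), (array([ 0.5653, -0.0453,  0.1327]), 0.32)]
scene stack [(array([ 0.4573, -0.3317, -0.0025]), 0.81)]
scene torso [(array([ 6.590e-01,  1.235e-01, -6.000e-04]), 0.82), (array([ 0.425 , -0.068 ,  0.0031]), 0.37)]
top red_vertebra [(array([ 0.5765, -0.0092,  0.1266]), 0.59), (array([ 0.4186, -0.0708,  0.0007]), 0.28)]
top green_vertebra [(array([ 0.5343, -0.1104,  0.1299]), 0.9)]
top blue_vertebra [(array([ 0.5184, -0.1486,  0.1267]), 0.81)]
top stack [(array([ 4.604e-01, -3.322e-01,  2.000e-04]), 0.94)]
top torso [(array([0.6611, 0.1211, 0.0025]), 0.94)]
```

View pics/top1.png

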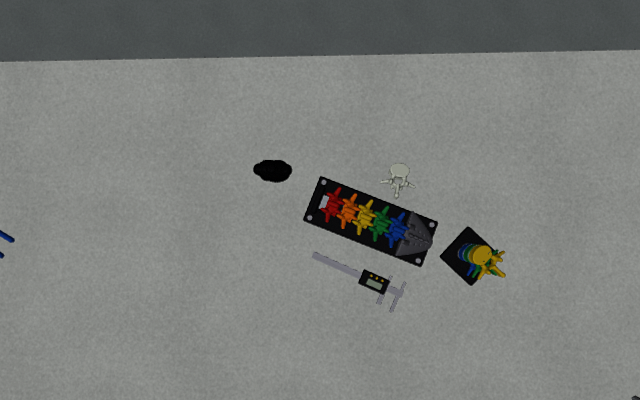

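View pics/scene1.png

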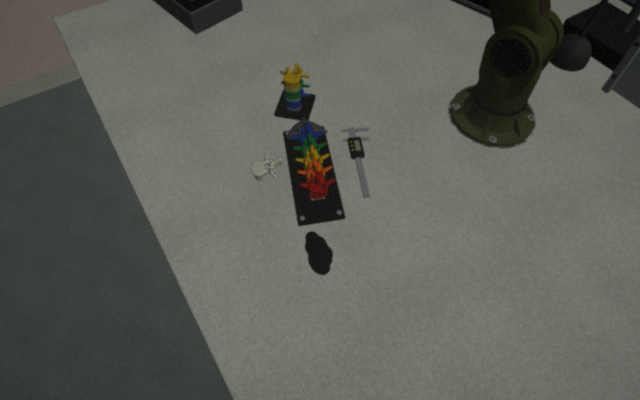

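The top view shows the trainer's spine running from red (335,205) to blue (397,230), with green at (381,222). The stack is at right (475,255), the torso at (272,170) and the calipers at (360,280). The networks agree on green at about (0.534, -0.112, 0.130), spine heading about 67°. I'll move over it at the current height and shut the fingers.

```bash
python3 -m crank '[{"linear":[0.7,-0.5,0],"twist":0,"jaw":1},{"linear":[0.7,-0.5,0],"twist":0,"jaw":1},{"linear":[0.7,-0.5,0],"twist":0,"jaw":1},{"linear":[0.7,-0.5,0],"twist":0,"jaw":1},{"linear":[0.7,-0.5,0],"twist":0,"jaw":1},{"linear":[0.7,-0.5,0],"twist":0,"jaw":1},{"linear":[0.7,-0.5,0],"twist":0,"jaw":1},{"linear":[0.7,-0.5,0],"twist":0,"jaw":1}]'
python3 -m crank '[{"linear":[0.6,-0.45,0],"twist":-1,"jaw":1},{"linear":[0,0,0],"twist":-1,"jaw":1},{"linear":[0,0,0],"twist":-1,"jaw":1},{"linear":[0,0,0],"twist":-1,"jaw":1},{"linear":[0,0,0],"twist":-1,"jaw":1},{"linear":[0,0,0],"twist":-1,"jaw":1},{"linear":[0,0,0],"twist":-1,"jaw":1},{"linear":[0,0,0],"twist":-1,"jaw":1}]'
cat >> h.py <<'E'
from scipy.spatial.transform import Rotation as Ro
def delta(p,ang):
    s=arm.read_state(); q=s["orientation"]; M=Ro.from_quat([*q[1:],q[0]]).as_matrix()
    h=np.degrees(np.arctan2(M[1,0],M[0,0]))
    print("t",s["t"],"tcp",s["tool_pos"].round(4),"zaxis",M[:,2].round(3),"head",h,"rows:",(M.T@(np.array(p)-s["tool_pos"])/.05).round(3),"twist",-(ang-h)/5,"F",s["force"].round(2),"w",s["grip_width"])
E
python3 - <<'E'
from h import *
delta([.5343,-.112,.20],67.4)
im=vision.get_image("wrist");cv2.imwrite("pics/w1.png",im[:,:,::-1])
for q in("red_vertebra","yellow_vertebra","green_vertebra","blue_vertebra"): print(q,world(q,"wrist"))
E
```

```text
t: 2.1
tool_pos: [0.42, -0.2872, 0.2315]
orientation: [0.0, 0.981, 0.192, 0.0]
force: [-0.5, 0.8, -0.0]
grip_width: 0.0001
t: 3.1
tool_pos: [0.4387, -0.2563, 0.2314]
orientation: [0.0, 0.856, 0.517, 0.0]
force: [0.6, 0.2, -0.0]
grip_width: 0.0
t 3.1 tcp [ 0.4387 -0.2563  0.2314] zaxis [ 0. -0. -1.] head 62.26254418251234 rows: [3.445 0.349 0.628] twist -1.0274911634975326 F [ 0.58  0.18 -0.05] w 7.984210962957117e-06
red_vertebra []
yellow_vertebra []
green_vertebra []
blue_vertebra [(array([ 0.5253, -0.1478,  0.1311]), 0.69)]
```

View pics/w1.png

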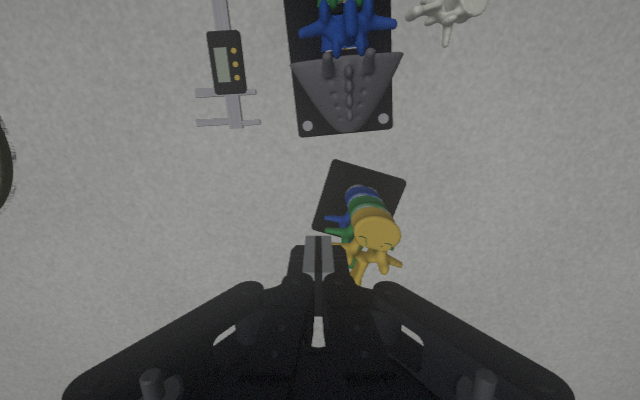

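The wrist picture shows shut fingers at (318,250), the stack below them, and the sacrum and blue vertebra ahead at (348,30). I'll carry on to above green.

```bash
python3 -m crank '[{"linear":[0.5,0.05,0],"twist":0,"jaw":1},{"linear":[0.5,0.05,0],"twist":0,"jaw":1},{"linear":[0.5,0.05,0],"twist":0,"jaw":1},{"linear":[0.5,0.05,0],"twist":0,"jaw":1},{"linear":[0.5,0.05,0],"twist":0,"jaw":1},{"linear":[0.5,0.05,0],"twist":0,"jaw":1},{"linear":[0.4,0.05,0],"twist":0,"jaw":1},{"linear":[0,0,0],"twist":-1,"jaw":1}]'
python3 - <<'E'
from h import *
delta([.5343,-.112,.16],67.4)
im=vision.get_image("wrist");cv2.imwrite("pics/w2.png",im[:,:,::-1])
for q in("red_vertebra","orange_vertebra","yellow_vertebra","green_vertebra","blue_vertebra"): print(q,[world(q,c) for c in("wrist","top")])
E
```

```text
t: 4.55
tool_pos: [0.5347, -0.1122, 0.2314]
orientation: [-0.0, 0.832, 0.554, 0.0]
force: [-0.6, -0.5, -0.2]
grip_width: 0.0002
t 4.55 tcp [ 0.5347 -0.1122  0.2314] zaxis [ 0.001  0.001 -1.   ] head 67.34150458918134 rows: [-1.000e-03 -8.000e-03  1.427e+00] twist -0.01169908216373301 F [-0.57 -0.48 -0.25] w 0.00024336593648339902
red_vertebra [[(array([ 0.5796, -0.0097,  0.1277]), 0.82)], [(array([ 0.5771, -0.0089,  0.1299]), 0.58)]]
orange_vertebra [[(array([ 0.563 , -0.0443,  0.1302]), 0.78)], [(array([ 0.5642, -0.047 ,  0.132 ]), 0.95)]]
yellow_vertebra [[(array([ 0.5484, -0.0811,  0.1274]), 0.71)], [(array([ 0.5487, -0.0807,  0.1296]), 0.76)]]
green_vertebra [[(array([ 0.5361, -0.1168,  0.1284]), 0.86)], [(array([ 0.5347, -0.1155,  0.1328]), 0.55)]]
blue_vertebra [[(array([ 0.5247, -0.1467,  0.1302]), 0.94)], [(array([ 0.6436, -0.1703, -0.0024]), 0.35)]]
```

View pics/w2.png

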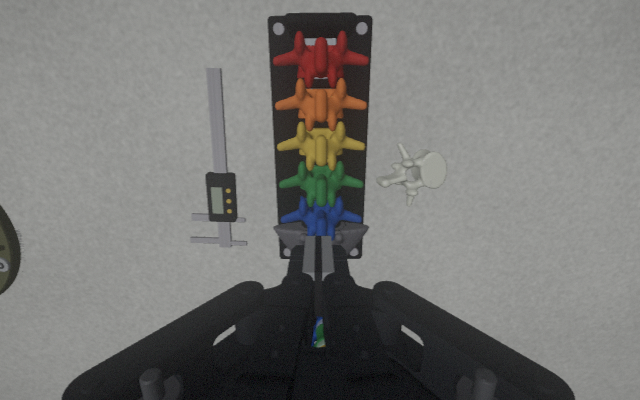

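The wrist picture shows the row of vertebrae upright at column ~320: red at row 58, orange 103, yellow 145, green 183 and blue 217. The spine is aligned with the tool's x axis, and the positions put green at (0.535, -0.114) ±2 mm. I'm descending to just above the ridge.

```bash
python3 -m crank '[{"linear":[-0.03,0,0.3],"twist":0,"jaw":1},{"linear":[0,0,0.3],"twist":0,"jaw":1},{"linear":[0,0,0.3],"twist":0,"jaw":1},{"linear":[0,0,0.3],"twist":0,"jaw":1},{"linear":[0,0,0.3],"twist":0,"jaw":1},{"linear":[0,0,0.3],"twist":0,"jaw":1},{"linear":[0,0,0],"twist":0,"jaw":1}]'
python3 - <<'E'
from h import *
delta([.535,-.1135,.124],67.4)
im=vision.get_image("wrist");cv2.imwrite("pics/w3.png",im[:,:,::-1])
for q in("orange_vertebra","yellow_vertebra","green_vertebra"): print(q,world(q,"wrist"))
E
```

```text
t: 6.48
tool_pos: [0.5324, -0.1155, 0.14]
orientation: [-0.001, 0.833, 0.553, -0.001]
force: [0.3, -0.5, 0.7]
grip_width: -0.0001
t 6.475 tcp [ 0.5324 -0.1155  0.14  ] zaxis [-0.002  0.001 -1.   ] head 67.1147644988175 rows: [0.058 0.034 0.319] twist -0.0570471002365025 F [ 0.29 -0.54  0.68] w -5.6272206625809364e-05
orange_vertebra [(array([ 0.5645, -0.043 ,  0.1303]), 0.96)]
yellow_vertebra [(array([ 0.5493, -0.0805,  0.1249]), 0.96)]
green_vertebra [(array([ 0.5358, -0.1114,  0.1258]), 0.57)]
```

View pics/w3.png

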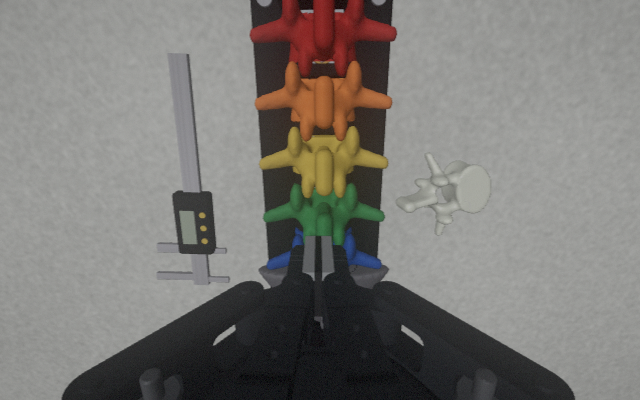

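The fingers at (318,240) sit just over the green fin at (323,215), about 1-2 mm left of the fin line and clear of yellow and blue. I'll correct that and go down in small steps, watching the force.

```bash
python3 -m crank '[{"linear":[0.06,0.035,0],"twist":0,"jaw":1},{"linear":[0,0,0.08],"twist":0,"jaw":1},{"linear":[0,0,0.08],"twist":0,"jaw":1},{"linear":[0,0,0],"twist":0,"jaw":1}]'
python3 -c "
from h import *
delta([.535,-.1135,.124],67.4)"
python3 -m crank '[{"linear":[0,0,0.03],"twist":0,"jaw":1},{"linear":[0,0,0.03],"twist":0,"jaw":1},{"linear":[0,0,0],"twist":0,"jaw":1}]'
python3 -c "
from h import *
delta([.535,-.1135,.124],67.4)"
```

```text
t: 7.32
tool_pos: [0.5355, -0.1135, 0.1328]
orientation: [-0.0, 0.833, 0.553, -0.0]
force: [0.4, -0.1, -0.1]
grip_width: 0.0001
t 7.325 tcp [ 0.5355 -0.1135  0.1328] zaxis [-0.001  0.    -1.   ] head 67.10575566291841 rows: [-0.004 -0.009  0.176] twist -0.05884886741631874 F [ 0.41 -0.11 -0.13] w 0.00013920828083678562
t: 7.7
tool_pos: [0.5359, -0.1135, 0.1302]
orientation: [-0.0, 0.833, 0.553, 0.0]
force: [0.2, 0.7, 0.3]
grip_width: 0.0
t 7.7 tcp [ 0.5359 -0.1135  0.1302] zaxis [ 0.  0. -1.] head 67.1024688683821 rows: [-0.007 -0.016  0.125] twist -0.05950622632358034 F [0.23 0.67 0.25] w 6.102563363031864e-06
```

```bash
python3 -m crank '[{"linear":[0,0,0.03],"twist":0,"jaw":1},{"linear":[0,0,0.03],"twist":0,"jaw":1},{"linear":[0,0,0],"twist":0,"jaw":1}]'
python3 -c "
from h import *
delta([.535,-.1135,.124],67.4)"
```

```text
t: 8.07
tool_pos: [0.5359, -0.1135, 0.1274]
orientation: [0.0, 0.833, 0.553, 0.0]
force: [-0.0, -0.8, 2.5]
grip_width: -0.0001
t 8.075 tcp [ 0.5359 -0.1135  0.1274] zaxis [ 0. -0. -1.] head 67.10517306123863 rows: [-0.007 -0.017  0.067] twist -0.05896538775227498 F [-0.02 -0.76  2.45] w -5.031458351404692e-05
```

Contact: 2.5 N at about 2.6 mm, which matches the spring. Another 3.4 mm, then hold.

```bash
python3 -m crank '[{"linear":[0,0,0.035],"twist":0,"jaw":1},{"linear":[0,0,0.035],"twist":0,"jaw":1},{"linear":[0,0,0],"twist":0,"jaw":1}]'
python3 -c "
from h import *
delta([.535,-.1135,.124],67.4)
im=vision.get_image('wrist');cv2.imwrite('pics/w4.png',im[:,:,::-1])"
```

```text
t: 8.45
tool_pos: [0.5359, -0.1135, 0.1238]
orientation: [0.0, 0.833, 0.553, 0.0]
force: [-1.3, -0.2, 4.9]
grip_width: -0.0002
t 8.45 tcp [ 0.5359 -0.1135  0.1238] zaxis [ 0. -0. -1.] head 67.10187566210331 rows: [-0.007 -0.018 -0.004] twist -0.059624867579339026 F [-1.27 -0.23  4.92] w -0.000208143067313595
```

View pics/w4.png

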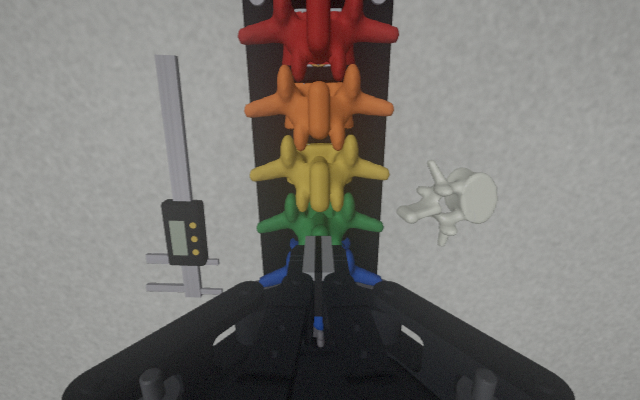

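The picture shows the fingertips at (318,245) on the green fin, centred on the fin line, with a clear gap to yellow (row 200). The force is 4.9 N at 6.2 mm. Next I hold for 1 s, rise gently and withdraw.

```bash
python3 -m crank '[{"linear":[0,0,0],"twist":0,"jaw":1},{"linear":[0,0,0],"twist":0,"jaw":1},{"linear":[0,0,0],"twist":0,"jaw":1},{"linear":[0,0,0],"twist":0,"jaw":1},{"linear":[0,0,0],"twist":0,"jaw":1},{"linear":[0,0,0],"twist":0,"jaw":1},{"linear":[0,0,0],"twist":0,"jaw":1},{"linear":[0,0,0],"twist":0,"jaw":1}]'
python3 -m crank '[{"linear":[0,0,-0.05],"twist":0,"jaw":1},{"linear":[0,0,-0.05],"twist":0,"jaw":1},{"linear":[0,0,-0.1],"twist":0,"jaw":1},{"linear":[0,0,-0.3],"twist":0,"jaw":1},{"linear":[0,0,-0.5],"twist":0,"jaw":1},{"linear":[0,0,-0.5],"twist":0,"jaw":1},{"linear":[0,0,-0.5],"twist":0,"jaw":1},{"linear":[0,0,0],"twist":0,"jaw":1}]'
python3 -m crank '[{"linear":[0,0,0],"twist":0,"jaw":1},{"linear":[0,0,0],"twist":0,"jaw":1}]'
python3 - <<'E'
from h import *
delta([.535,-.1135,.13],67.4)
im=vision.get_image("wrist");cv2.imwrite("pics/w5.png",im[:,:,::-1])
for q in("stack","torso","green_vertebra"): print(q,world(q,"top"))
E
```

```text
t: 9.5
tool_pos: [0.5359, -0.1135, 0.1238]
orientation: [0.0, 0.833, 0.553, 0.0]
force: [-0.1, 0.2, 4.2]
grip_width: 0.0
t: 10.5
tool_pos: [0.5368, -0.1133, 0.2263]
orientation: [0.001, 0.833, 0.553, 0.001]
force: [0.5, 0.4, 0.0]
grip_width: 0.0003
t: 10.75
tool_pos: [0.5352, -0.1135, 0.223]
orientation: [-0.001, 0.833, 0.553, -0.001]
force: [0.3, 0.8, -0.1]
grip_width: -0.0001
t 10.75 tcp [ 0.5352 -0.1135  0.223 ] zaxis [-0.002  0.    -1.   ] head 67.1020270020668 rows: [-1.00e-03 -1.00e-03  1.86e+00] twist -0.05959459958664013 F [ 0.27  0.8  -0.08] w -0.00014832147291857705
stack []
torso [(array([0.6604, 0.1231, 0.0075]), 0.77), (array([ 0.5484, -0.0806,  0.1309]), 0.53)]
green_vertebra [(array([ 0.5356, -0.1159,  0.1312]), 0.61), (array([ 6.462e-01, -1.693e-01, -5.000e-04]), 0.3)]
```

View pics/w5.png

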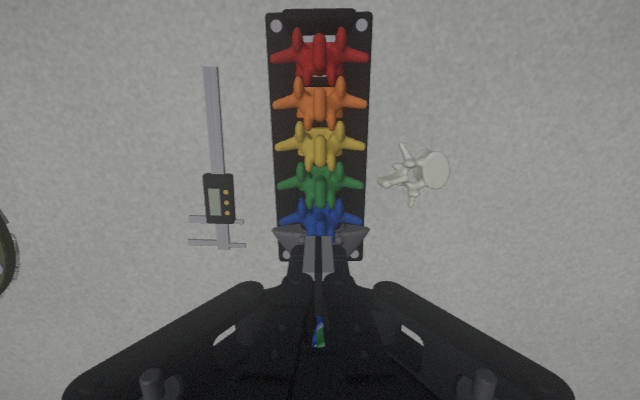

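The picture matches the one taken before the press: green is back up at row 183, and the calipers and white vertebra haven't moved. The stack wasn't reported by the top camera, so I'll check it from the scene camera and hand in.

```bash
python3 - <<'E'
from h import *
print(world("stack","scene"),world("stack","top"),arm.read_state()["force"])
ticket.sign_off()
E
```

```text
[] [] [-0.09394761 -0.63489726 -0.29986642]
the job is handed in; nothing more can be done
```

I pressed the green vertebra straight down with the shut fingertips to about 6.2 mm and held it there for just over 1 s. The force read 4.9 N at the start of the hold and 4.2 N at the end, close to the 5 N expected. I then released it, withdrew and handed the job in; no verdict was reported.

- **Release:** the grasp point ended about 110 mm above the ridge with roughly zero contact force. The last wrist picture showed green back in line with the others.
- **Bystanders:** the calipers and white vertebra looked unmoved in that picture, and the network put the torso where it was at the start, within 2–3 mm in x and y.
- **Stack not confirmed:** after the press, the networks no longer reported the display stack in the top or scene camera, and I did not view those pictures. The arm may have been hiding it. The fingertips stayed at 0.23 m while passing it (it is about 0.13 m high), and I saw no sign of contact in the force readings.

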